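# Wind the brass disc out and read it with the infrared thermometer

### The arm

A 6-joint arm with a two-finger parallel gripper is mounted at the origin on the work surface. World frame = base frame: x ahead of the robot, y to its left, z up, the work surface at z = 0. Lengths are in m, angles in rad, forces in N, time in s.
With the tool pointing down it reaches from about 0.25 to 0.775 m from the base axis. Payload 8.9 kg.
Tool frame: the origin (TCP) lies midway between the tips of the shut fingers; the grasp point (between the pads) lies 19 mm behind it; z points along the fingers, y is the line along which they close (so a half turn about z gives the same grasp; the last joint's range is limited). The gripper opens to 85 mm and grips with 20 to 120 N. Pads are 22 mm wide; open, the fingers measure 114 mm over their backs; the gripper's body (76 mm by 85 mm) begins 54 mm behind the grasp point. The pads swing forward as they close: fully open they stand 13 mm farther back than shut.
Start: joints at [1.204, 0.291, -0.153, 1.127, 0, 1.431], TCP at [0.119, 0.511, 0.197] pointing down, gripper open.
Joint ranges: [-2.52, 2.52], [-0.91, 1.74], [-1.3, 1.37], [-1.96, 2.02], [-1.52, 1.47], [-3.14, 3.14]. Speed limits (rad/s): [2.22, 2.22, 2.79, 3.14, 3.14, 3.14].

### API

Orientations are given as a rotation vector (axis times angle).
In Python, from bench import sense, read_camera, calibration, finish_job gives the robot as it stands.
- The arm moves only by the tool move_arm, never from a script. Its argument "motion" is a list that holds one entry, the list of rows, each a list of 7 numbers: the opening, from -1 (shut) to 1 (fully open), then the shift along the tool's x, y, z normalised to -1 to 1, where 1 is 0.02 m, then the turn, a rotation vector about the tool's x, y, z normalised to -1 to 1, where 1 is 5 degrees. A call has 1 to 20 rows; each row shifts and turns the commanded pose from where the row before left it, along the tool's axes as they then stand; what a row does not reach is not made up. A row lasts 1/8 s, in which the tool goes at most 62.5 mm and 10.7 degrees, less where a joint would pass 70% of its speed; a pose out of reach is approached as far as the arm can. A call with a number of a shift or a turn outside -1 to 1 is refused whole. A call with a gripper value outside its range is refused whole. The fingers move at their own pace and stop on an object; "newtons" is the grip in N (left out, the last holds). Time passes only in rows, so rows that do not move let the fingers close. It gives the time, the measured TCP pose, the force, the opening and the grip force at its end, in the units of the state.
- sense(): the state, without advancing time (a new reading comes with each control period).
- read_camera(name): name is "scene" or "top" or "wrist"; returns (picture, depth): 400x640x3 uint8, red, green, blue; 400x640 float32, m along the optical axis (not along the pixel's ray), 0 where there is no reading.
- calibration(name): a dict with "intrinsics" (3x3 intrinsics, pixels), "R" (3x3) and "t" (3): a world point X has camera coordinates R X + t. Camera axes: x right, y down, z forward; pixel columns grow to the right and rows downward; lengths in m; the calibration is good to about 2 mm. The wrist camera is an equidistant fisheye: a pixel r from the principal point sees the ray r / f radians off the axis. A picture is of the moment at which its call begins: read the wrist's pose just before it. calibration takes no time and is no camera call; for the wrist camera it gives the pose at the moment of the call.
- finish_job(): hands the job in; it is judged then, once.
The state is a dict: "time": time; "joint_pos": joint angles; "joint_vel": joint speeds; "tau": joint torques, N m; "eef_pos": TCP position; "tcp_rot": TCP orientation; "ft_force": force on the tool from outside, world axes, zero at the start; "ft_torque": the same for the moment, N m; "grip_width": opening from 0.0 (shut) to 1.0 (fully open); "grasp_force": force on a finger pad.
Only numpy, scipy, OpenCV 4.12 (cv2) and the standard library are available. Lean on these libraries where they do the work, as an engineer would, in place of code of your own. Each camera call takes 0.05 s, during which the arm holds its last target. There are 200 camera calls.

### The job

Wind the handwheel clockwise until the carriage touches the stop, so that the brass disc comes out from behind the screen. Then pick up the infrared thermometer and point its lens at the middle of the disc, roughly square to it and from about 100 mm away, and hold it steady there for at least one and a half seconds without touching the slide with it. Finally lay the thermometer flat on its grey pad again without dropping it, the carriage still at the stop, and leave the other things on the bench alone.

Things in the scene. Friction and masses are not known exactly. Their poses are not given: they have to be found in the camera images.
- thermometer: grey pistol-shaped infrared thermometer, 0.22 kg, lying on its side. Origin on the barrel's axis, 19 mm above the pad; z up as it lies. Barrel along x from -85 mm (rear) to +85 mm (lens); it measures towards +x. Barrel 42 mm wide (y), 38 mm thick (z). Black handle, 36 mm wide, leaves at x = -52 mm towards -y, to y = -106 mm. Free to grip across y from x = -10 to +50 mm
- muzzle (a point): centre of the lens at the front of the thermometer's barrel; same axes as the thermometer
- pad: thin grey felt pad, 260 mm (its x) by 220 mm (its y), 4 mm thick, fixed on the bench; origin at the centre of its underside. The thermometer's place
- slide_bed: annealing slide fixed on the bench: steel bed 400 (x) by 120 (y) by 18 mm, origin at the centre of its underside. Green gearbox, 70 mm high, with the handwheel at x = -160 mm; steel stop block across the bed at x = -65 to -47 mm, 54 mm high; upright steel screen at y = -63 mm from x = 55 to 170 mm, 156 mm high
- carriage (a joint): the carriage's distance from the stop block in m: 0 = touching the stop, grows towards the bed's +x (range 0 to 0.1). The carriage is an aluminium plate 90 x 100 mm bearing a pale soldering block up to 155 mm above the bench; rack and pinion tie it to the handwheel
- handwheel (a joint): angle of the handwheel in rad, 0 = carriage at the stop; turning clockwise seen from above lowers it and draws the carriage to the stop, 20 mm of travel per rad
- wheel_axis (a point): on the handwheel's upright axis, at the wheel's underside, 72 mm above the bench. The wheel is a 125 mm steel ring with three spokes
- crank_top (a point): top centre of the handwheel's revolving upright wooden handle: 22 mm across, 44 mm tall (top 136 mm above the bench, foot 92 mm), 55 mm from the wheel's axis; it spins freely on its pin
- disc (a point): plain brass disc, 60 mm across, fixed on the soldering block's sloping face, on the carriage (behind the screen at the start, 112 mm above the bench). Origin at the centre of its outer face; its z axis points squarely out of the face: towards the bed's -y and 20 degrees upwards
- hammer: hammer lying on its side, about 250 mm long; bystander. Origin at its underside as it lies
- bench_block: square steel bench block 70 x 70 x 26 mm; bystander. Origin at its underside as it lies
- tin: low open round steel tin, 76 mm across, 42 mm tall; bystander. Origin at its underside as it lies
- jar: open glass jar, 84 mm across, 85 mm tall; bystander. Origin at its underside as it lies
- flux: white closed bottle, 48 mm across, 130 mm tall; bystander. Origin at its underside as it lies
- tape: roll of tape lying flat, 70 mm across, 25 mm tall; bystander. Origin at its underside as it lies
- square: small steel try square lying flat, blade 100 mm, beam 70 mm, 14 mm thick; bystander. Origin at its underside as it lies
Not all that is in view belongs to the job. What is shaped like the thermometer but green or pink is not meant.

How it is judged:
By the outcome, as a careful person would: the job done as asked, in the order asked, and still so for the second after the job is handed in, with the robot touching nothing.
It also fails if it takes over 58 s, if anything falls off the work surface, if the arm or the gripper's body presses on something with over 40 N, if the wrist force passes 120 N, or if a joint passes its speed limit or range.

## Working session

There is one attempt and no reset: what is moved stays moved. The work goes in short steps, Python scripts to look and compute and a tool call to move; the robot and the scene stay as the last step left them, time stands still between calls to the robot, and variables do not carry over. Pictures are saved under pics/ and viewed, at most 10 in all, crops included, and the job is handed in when it is done.

Besides the shell and the picture viewer there is one more tool, called after ">>>" by a JSON object that holds its "fn" and its "kwargs", one argument or row to a line. move_arm: Moves the arm, as the interface text tells. Scaled input: -1 to 1 covers 0.02 m each way for a shift and 5 degrees each way for a turn. Its arguments: {"type":"object","properties":{"motion":{"type":"array","items":{"type":"array","items":{"type":"array","items":{"type":"number"}}}},"newtons":{"type":"number"}},"required":["motion"]}

```bash
mkdir -p pics; ls
python3 - <<'E'
from bench import *
import cv2,numpy as np
for n in ("scene","top"):
    p,d=read_camera(n); cv2.imwrite(f"pics/{n}0.png",p[:,:,::-1]); np.savez(f"{n}0.npz",p=p,d=d,**calibration(n))
    print(calibration(n))
s=sense();print(s)
E
```

```text
pics
{'intrinsics': array([[465.95072826,   0.        , 321.03816585],
       [  0.        , 465.95072826, 200.67325098],
       [  0.        ,   0.        ,   1.        ]]), 'R': array([[-0.56057535,  0.82795616, -0.01561628],
       [ 0.60759959,  0.39842166, -0.6870829 ],
       [-0.56265266, -0.39465019, -0.72641119]]), 't': array([ 0.28638068, -0.23223828,  1.80981132])}
{'intrinsics': array([[492.96288805,   0.        , 307.63141609],
       [  0.        , 492.96288805, 209.03603024],
       [  0.        ,   0.        ,   1.        ]]), 'R': array([[ 0.02882389, -0.99957562,  0.0042151 ],
       [-0.97679245, -0.02906176, -0.21220728],
       [ 0.21223972,  0.00199936, -0.97721559]]), 't': array([-0.03081921,  0.50602886,  1.77952082])}
{'time': 0.1, 'joint_pos': array([ 1.20373806e+00,  2.91186047e-01, -1.54042966e-01,  1.12670801e+00,
       -2.01762544e-05,  1.43153082e+00]), 'joint_vel': array([-0.00051458, -0.0013866 ,  0.00350373,  0.00082571, -0.00134846,
       -0.00112605]), 'tau': array([ 8.18039916e-04, -5.37979281e+01,  3.31919110e+01,  9.36220167e-03,
       -2.74964677e-04,  8.65917940e-06]), 'eef_pos': array([0.11838928, 0.51103509, 0.19601239]), 'tcp_rot': array([-3.57012584e-01, -3.12097277e+00,  1.74247248e-03]), 'ft_force': array([-0.21044757,  0.24019108, -0.21914718]), 'ft_torque': array([-0.03021378, -0.01409254,  0.0166671 ]), 'grasp_force': 0.0, 'grip_width': 0.9971891724788915}
```

View pics/scene0.png

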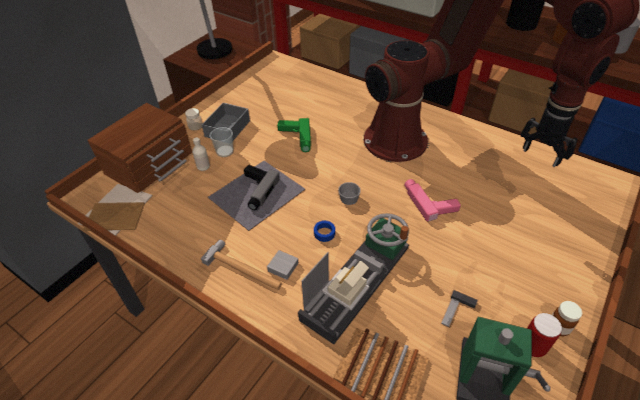

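View pics/top0.png

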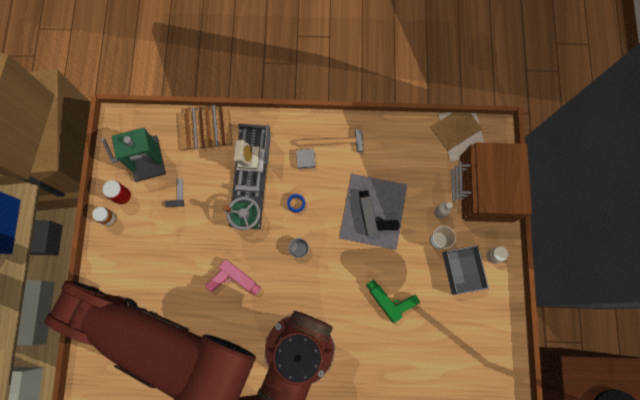

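The scene view shows the dark grey pistol on the grey pad at about (262,190). The slide runs from the handwheel at (388,232) to the screen at (315,280), and the crank handle is near (405,228). The top view shows the thermometer at (370,215), the handwheel at (243,212) and the carriage block at (246,155).
There are three pistol shapes: green at (300,130) scene, pink at (432,200) scene, and grey at (262,190) scene. Only the grey one lies on the grey pad and matches the description. I'll confirm that in a crop.

```bash
cat > h.py <<'E'
import numpy as np,cv2
def load(f):
    z=np.load(f); return {k:z[k] for k in z.files}
def pts(c):
    d=c['d']; v,u=np.mgrid[:d.shape[0],:d.shape[1]]; K=c['intrinsics']
    P=np.stack([(u-K[0,2])/K[0,0]*d,(v-K[1,2])/K[1,1]*d,d],-1)
    return (P-c['t'])@c['R']
def ray(c,u,v):
    K=c['intrinsics']; r=np.array([(u-K[0,2])/K[0,0],(v-K[1,2])/K[1,1],1])
    return -c['R'].T@c['t'], c['R'].T@r
def onplane(c,u,v,z):
    o,r=ray(c,u,v); return o+r*(z-o[2])/r[2]
def proj(c,X):
    q=c['R']@np.asarray(X)+c['t']; q=c['intrinsics']@q; return q[:2]/q[2]
def tri(rs):
    A=0;b=0
    for o,r in rs:
        r=r/np.linalg.norm(r);M=np.eye(3)-np.outer(r,r);A=A+M;b=b+M@o
    X=np.linalg.solve(A,b); return X,[np.linalg.norm(np.cross(X-o,r/np.linalg.norm(r))) for o,r in rs]
E
python3 - <<'E'
from h import *
S=load('scene0.npz');T=load('top0.npz')
def crop(c,u,v,w,h,W,H): return cv2.resize(np.ascontiguousarray(c['p'][v:v+h,u:u+w,::-1]),(W,H),interpolation=cv2.INTER_CUBIC)
a=crop(T,205,115,80,120,400,600); b=crop(S,295,205,120,90,400,300); e=crop(S,205,155,107,80,400,300)
cv2.imwrite('pics/crop1.png',np.hstack([a,np.vstack([b,e])]))
P=pts(T);Q=pts(S)
# pad plane: grey pixels height
for n,c,A in(('T',T,P),('S',S,Q)):
    hsv=cv2.cvtColor(c['p'],cv2.COLOR_RGB2HSV)
    near=(np.hypot(A[...,0]-onplane(T,372,212,0)[0],A[...,1]-onplane(T,372,212,0)[1])<.19)&(c['d']>0)
    pad=near&(hsv[...,1]<60)&(A[...,2]<.012)&(A[...,2]>-.006)
    print(n,pad.sum(),np.median(A[pad],0), [np.round(x,1) for x in cv2.minAreaRect(A[pad][:,:2].astype(np.float32)*1000)])
    th=near&(A[...,2]>.02)&(A[...,2]<.06)
    print(th.sum(),np.percentile(A[th][:,2],[50,90,98]),np.median(A[th],0))
print([onplane(T,*uv,.04) for uv in((362,192),(372,235),(395,225))])
E
```

```text
T 2754 [ 0.52900004 -0.27357976  0.00380591] [array([ 518.8, -266.6]), array([218.2, 257.9]), np.float64(80.3)]
750 [0.04012825 0.04693173 0.04951065] [ 0.47257747 -0.25042831  0.04012825]
S 2484 [ 0.55059394 -0.25263892  0.00567932] [array([ 516.5, -267.5]), array([224.3, 259.2]), np.float64(80.0)]
786 [0.04122748 0.04549164 0.04758866] [ 0.47962207 -0.24347057  0.04122748]
[array([ 0.58182107, -0.21949539,  0.04      ]), array([ 0.4184166 , -0.25748469,  0.04      ]), array([ 0.45866621, -0.34316661,  0.04      ])]
```

View pics/crop1.png

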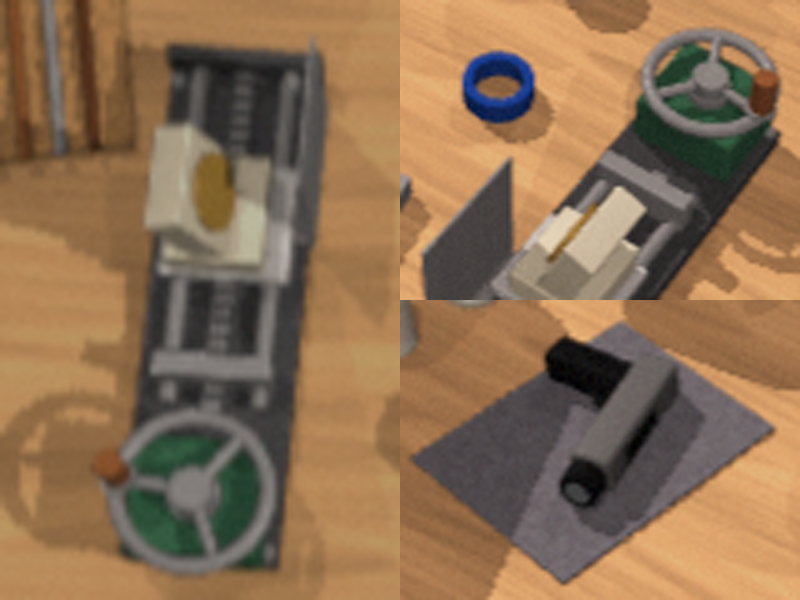

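The crop confirms the grey pistol with the black handle and lens end on the pad. The lens faces the scene camera, towards world +x. In the top crop the knob is at (110,462), the hub at (195,488) and the disc at (213,190). Next I measure these.

Run:
```python
from h import *
np.set_printoptions(precision=4,suppress=True)
S=load('scene0.npz');T=load('top0.npz');P=pts(T);Q=pts(S)
hub,e=tri([ray(T,244,212.6),ray(S,388.6,231.4)]);print('hub',hub,e)
def cent(c,A,cond,lo,hi):
    m=cond&(A[...,2]>lo)&(A[...,2]<hi); return m
for n,c,A in(('T',T,P),('S',S,Q)):
    hsv=cv2.cvtColor(c['p'],cv2.COLOR_RGB2HSV)
    near=(np.hypot(A[...,0]-hub[0],A[...,1]-hub[1])<.09)
    k=near&(A[...,2]>.1)&(A[...,2]<.15)
    v,u=np.nonzero(k);print(n,'knob',k.sum(),A[k].mean(0),A[k].max(0),A[k].min(0),u.mean(),v.mean())
    kt=k&(A[...,2]>.131);print(' top',kt.sum(),A[kt].mean(0),np.argwhere(kt).mean(0)[::-1])
    r=near&(A[...,2]>.078)&(A[...,2]<.1);q=A[r];B=np.c_[2*q[:,:2],np.ones(len(q))]
    d=np.hypot(q[:,0]-hub[0],q[:,1]-hub[1]);q=q[d>.045];B=np.c_[2*q[:,:2],np.ones(len(q))]
    s=np.linalg.lstsq(B,(q[:,:2]**2).sum(1),rcond=None)[0];print(' rim fit',s[:2],np.sqrt(s[2]+s[0]**2+s[1]**2),len(q),np.median(q[:,2]))
    # bed / slide: everything above .01 in region
    reg=(abs(A[...,0]-(hub[0]+.16))<.28)&(abs(A[...,1]-hub[1])<.11)&(c['d']>0)
    st=reg&(A[...,2]>.012)
    print(' bed rect',cv2.minAreaRect(A[st&(A[...,2]<.03)][:,:2].astype(np.float32)*1000))
    sc=reg&(A[...,2]>.157-.1)&(hsv[...,1]<60)
    br=reg&(A[...,2]>.07)&(A[...,2]<.15)&(hsv[...,1]>120)&(hsv[...,0]>15)&(hsv[...,0]<32)&(A[...,0]>hub[0]+.08)
    if br.sum():
        v,u=np.nonzero(br);print(' disc',br.sum(),A[br].mean(0),np.ptp(A[br],0),u.mean(),v.mean())
        X=A[br]-A[br].mean(0);print(np.linalg.svd(X,full_matrices=False)[2][2])
for n,c,A in(('T',T,P),('S',S,Q)):
    m=(np.hypot(A[...,0]-.5,A[...,1]+.25)<.17)&(A[...,2]>.030)&(A[...,2]<.055)
    g=m&(c['p'].max(-1)>60)
    print(n,'th all',cv2.minAreaRect(A[m][:,:2].astype(np.float32)*1000),'grey',g.sum(),cv2.minAreaRect(A[g][:,:2].astype(np.float32)*1000),np.median(A[g][:,2]))
```

```text
hub [0.4793 0.2198 0.0799] [np.float64(0.003844444267379262), np.float64(0.003844444267379353)]
T knob 62 [0.4805 0.2579 0.1212] [0.5344 0.2863 0.1408] [0.4237 0.1634 0.1   ] 230.91935483870967 209.98387096774192
 top 28 [0.4858 0.2733 0.1361] [226.1071 207.5357]
 rim fit [0.4762 0.2193] 0.05574497384959482 315 0.09044983569236807
 bed rect ((640.410888671875, 221.06634521484375), (545.4794311523438, 215.2315216064453), 0.3158722221851349)
 disc 99 [0.6985 0.2114 0.116 ] [0.0581 0.0217 0.061 ] 247.43434343434345 152.8080808080808
[-0.0387 -0.9414  0.335 ]
S knob 98 [0.4898 0.2746 0.1241] [0.4988 0.2854 0.1418] [0.4705 0.2209 0.1001] 403.81632653061223 231.8673469387755
 top 44 [0.4878 0.2745 0.1357] [404.5455 228.8182]
 rim fit [0.4786 0.2217] 0.05620837792272124 417 0.09207234563670519
 bed rect ((675.835205078125, 234.6377410888672), (482.7033386230469, 189.47451782226562), 0.06267904490232468)
 disc 35 [0.7094 0.2175 0.1318] [0.0493 0.015  0.0328] 346.34285714285716 274.57142857142856
[-0.0136 -0.9313  0.364 ]
T th all ((512.675048828125, -281.1881408691406), (173.41407775878906, 126.06328582763672), 11.942649841308594) grey 401 ((487.8140869140625, -246.43678283691406), (153.87046813964844, 77.23138427734375), 29.976240158081055) 0.04120098081442391
S th all ((514.9966430664062, -278.68011474609375), (174.34075927734375, 130.52801513671875), 14.368453025817871) grey 355 ((486.83447265625, -247.87255859375), (188.5184783935547, 100.62115478515625), 40.91329574584961) 0.043435580576312936
```

>>> {"fn": "move_arm", "kwargs": {
  "motion": [
    [[0.2,0,0,0,0,0,-0.87],[0.2,0,0,0,0,0,-0.87],[0.2,0,0,0,0,0,-0.87],[0.2,-1,-0.62,0,0,0,0],[0.2,-1,-0.62,0,0,0,0],[0.2,-1,-0.62,0,0,0,0],[0.2,-1,-0.62,0,0,0,0],[0.2,-1,-0.62,0,0,0,0],[0.2,-1,-0.62,0,0,0,0],[0.2,-1,-0.62,0,0,0,0],[0.2,-1,-0.62,0,0,0,0],[0.2,-1,-0.62,0,0,0,0],[0.2,-1,-0.62,0,0,0,0],[0.2,-1,-0.62,0,0,0,0],[0.2,-1,-0.62,0,0,0,0],[0.2,-1,-0.62,0,0,0,0],[0.2,-1,-0.62,0,0,0,0],[0.2,-1,-0.62,0,0,0,0],[0.2,-1,-0.62,0,0,0,0],[0.2,-1,-0.62,0,0,0,0]]
  ],
  "newtons": 50
}}

```text
time: 2.6
eef_pos: [0.4591, 0.3, 0.1962]
tcp_rot: [0.0, -3.141, 0.0]
ft_force: [0.6, 0.6, -0.4]
grip_width: 0.602
grasp_force: 0.0
```

Run:
```python
from bench import *
from h import *
from scipy.spatial.transform import Rotation as R
np.set_printoptions(precision=4,suppress=True)
s=sense();c=calibration('wrist');p,d=read_camera('wrist');np.savez('wrist1.npz',p=p,d=d,**c)
cv2.imwrite('pics/wrist1.png',p[:,:,::-1])
print(s['time'],s['eef_pos'],R.from_rotvec(s['tcp_rot']).as_matrix(),s['joint_pos'],s['grip_width'])
K=c['intrinsics'];print(K[0,0],K[:2,2])
v,u=np.mgrid[:400,:640];x=(u-K[0,2])/K[0,0];y=(v-K[1,2])/K[1,1];r=np.hypot(x,y)+1e-9
# depth along optical axis
P=np.stack([x/r*np.tan(r)*d,y/r*np.tan(r)*d,d],-1);W=(P-c['t'])@c['R']
m=(abs(W[...,2]-.136)<.008)&(np.hypot(W[...,0]-.487,W[...,1]-.274)<.03)&(d>0)
if m.sum(): print(m.sum(),W[m].mean(0),np.median(W[m],0),W[m].min(0),W[m].max(0),np.argwhere(m).mean(0))
m=(abs(W[...,2]-.088)<.01)&(abs(np.hypot(W[...,0]-.4775,W[...,1]-.2205)-.057)<.012)&(d>0)
q=W[m];B=np.c_[2*q[:,:2],np.ones(len(q))];t=np.linalg.lstsq(B,(q[:,:2]**2).sum(1),rcond=None)[0];print(len(q),t[:2],np.sqrt(t[2]+t[0]**2+t[1]**2))
```

```text
2.6 [0.4591 0.3    0.1962] [[-1.     -0.     -0.0006]
 [-0.      1.     -0.0003]
 [ 0.0006 -0.0003 -1.    ]] [ 0.4455  0.3361 -0.0898  1.1456  0.      0.4454] 0.6023377404118511
309.70691628693146 [318.6506 203.9938]
515 [0.4857 0.2735 0.1357] [0.4856 0.2735 0.1362] [0.4765 0.2628 0.1281] [0.4976 0.2837 0.1381] [235.8175 287.8524]
3597 [0.477  0.2206] 0.05511088146019615
```

View pics/wrist1.png

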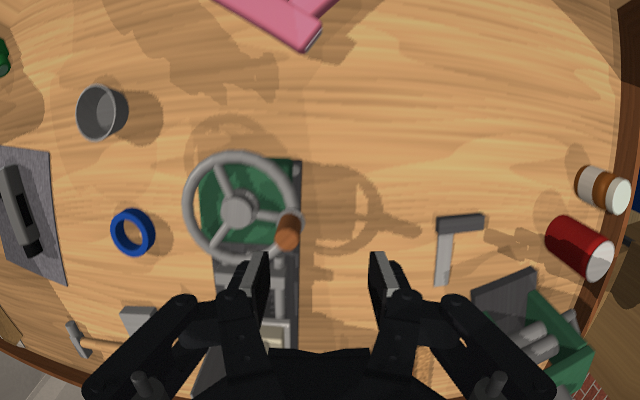

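The wrist view shows the knob at (288,232), the wheel hub at (237,210) and both fingers clear of everything. Knob and axis agree with the other views, with a radius of about 54 mm. I move over the knob, lower and grip.

>>> {"fn": "move_arm", "kwargs": {
  "motion": [
    [[0.2,-0.67,-0.65,0,0,0,0],[0.2,-0.67,-0.65,0,0,0,0],[0.2,0,0,0.96,0,0,0],[0.2,0,0,0.96,0,0,0],[0.2,0,0,0.96,0,0,0],[0.2,0,0,0.96,0,0,0],[0.2,0,0,0.96,0,0,0],[-1,0,0,0,0,0,0],[-1,0,0,0,0,0,0],[-1,0,0,0,0,0,0],[-1,0,0,0,0,0,0],[-1,0,0,0,0,0,0]]
  ],
  "newtons": 50
}}

```text
time: 4.15
eef_pos: [0.4859, 0.2749, 0.1012]
tcp_rot: [-0.0, 3.14, 0.001]
ft_force: [-1.0, -0.6, 5.3]
grip_width: -0.002
grasp_force: 3.0
```

Run:
```python
import numpy as np
c=np.array([.477,.220]);a0=np.radians(80.7);st=np.radians(10)
for k in range(19):
    a=a0-k*st;b=a-st
    d=.055*np.array([np.cos(b)-np.cos(a),np.sin(b)-np.sin(a)])/.02
    print(k,'[-1,%.2f,%.2f,0,0,0,0]'%(-d[0],d[1]), np.round(c+.055*np.array([np.cos(b),np.sin(b)]),4))
```

```text
0 [-1,-0.46,-0.12,0,0,0,0] [0.4952 0.2719]
1 [-1,-0.44,-0.20,0,0,0,0] [0.5039 0.268 ]
2 [-1,-0.40,-0.27,0,0,0,0] [0.5118 0.2626]
3 [-1,-0.34,-0.33,0,0,0,0] [0.5187 0.2559]
4 [-1,-0.28,-0.39,0,0,0,0] [0.5243 0.2481]
5 [-1,-0.21,-0.43,0,0,0,0] [0.5284 0.2394]
6 [-1,-0.13,-0.46,0,0,0,0] [0.531  0.2302]
7 [-1,-0.05,-0.48,0,0,0,0] [0.532  0.2207]
8 [-1,0.04,-0.48,0,0,0,0] [0.5313 0.2111]
9 [-1,0.12,-0.46,0,0,0,0] [0.5289 0.2018]
10 [-1,0.20,-0.44,0,0,0,0] [0.525  0.1931]
11 [-1,0.27,-0.40,0,0,0,0] [0.5196 0.1852]
12 [-1,0.33,-0.34,0,0,0,0] [0.5129 0.1783]
13 [-1,0.39,-0.28,0,0,0,0] [0.5051 0.1727]
14 [-1,0.43,-0.21,0,0,0,0] [0.4964 0.1686]
15 [-1,0.46,-0.13,0,0,0,0] [0.4872 0.166 ]
16 [-1,0.48,-0.05,0,0,0,0] [0.4777 0.165 ]
17 [-1,0.48,0.04,0,0,0,0] [0.4681 0.1657]
18 [-1,0.46,0.12,0,0,0,0] [0.4588 0.1681]
```

The gripper reads fully shut, which doesn't fit a 22 mm knob, so I look.

Run:
```python
from bench import *
from h import *
s=sense();print(s['grip_width'],s['grasp_force'],s['eef_pos'],s['ft_force'])
a=read_camera('wrist')[0];b=read_camera('scene')[0]
A=cv2.resize(np.ascontiguousarray(a[150:350,220:420,::-1]),(400,400));B=cv2.resize(np.ascontiguousarray(b[150:300,330:480,::-1]),(400,400))
cv2.imwrite('pics/grip1.png',np.hstack([A,B]))
```

```text
-0.001680953819260722 2.99585547298193 [0.48591378 0.27486092 0.10121205] [-0.95697303 -0.63890501  5.265662  ]
```

View pics/grip1.png

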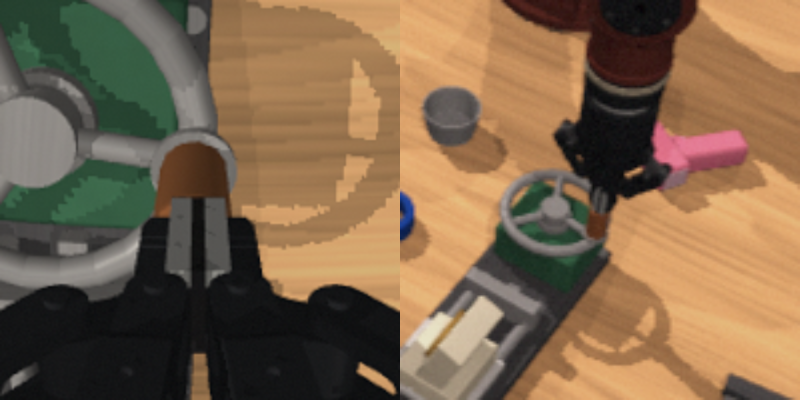

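The fingers are shut on nothing, with the knob just beside them. I measure where the knob is now.

```bash
cat >> h.py <<'E'
def wpts(c,d):
    K=c['intrinsics'];v,u=np.mgrid[:400,:640];x=(u-K[0,2])/K[0,0];y=(v-K[1,2])/K[1,1];r=np.hypot(x,y)+1e-9
    return (np.stack([x/r*np.tan(r)*d,y/r*np.tan(r)*d,d],-1)-c['t'])@c['R']
E
python3 - <<'E'
from bench import *
from h import *
np.set_printoptions(precision=4,suppress=True)
for n in('wrist','scene','top'):
    c=calibration(n);p,d=read_camera(n);c['d']=d
    W=wpts(c,d) if n=='wrist' else pts(c)
    h=cv2.cvtColor(p,cv2.COLOR_RGB2HSV)
    m=(h[...,1]>110)&(h[...,0]<17)&(W[...,2]>.098)&(W[...,2]<.15)&(np.hypot(W[...,0]-.477,W[...,1]-.22)<.085)&(d>0)
    if m.sum():
        print(n,m.sum(),W[m].mean(0),W[m].min(0),W[m].max(0))
        t=m&(W[...,2]>.132);print(t.sum(),W[t].mean(0))
E
```

```text
wrist 895 [0.4789 0.2724 0.1193] [0.475  0.2624 0.098 ] [0.4858 0.288  0.1484]
128 [0.4796 0.2702 0.1345]
scene 68 [0.4929 0.2757 0.1211] [0.4818 0.2622 0.0984] [0.5    0.2874 0.1492]
16 [0.4918 0.2755 0.1376]
```

Run:
```python
from bench import *
from h import *
np.set_printoptions(precision=4,suppress=True)
c=calibration('wrist');p,d=read_camera('wrist');W=wpts(c,d)
print(-c['R'].T@c['t'])
for v in (232,240,247,251,255,265,275,285): print(v,[(u,W[v,u].round(3),p[v,u]) for u in(310,319,330)])
```

```text
[0.4067 0.2743 0.2793]
232 [(310, array([0.477, 0.269, 0.115]), array([92, 57, 33], dtype=uint8)), (319, array([0.476, 0.275, 0.117]), array([74, 45, 24], dtype=uint8)), (330, array([0.481, 0.281, 0.106]), array([66, 41, 22], dtype=uint8))]
240 [(310, array([0.478, 0.27 , 0.124]), array([91, 56, 33], dtype=uint8)), (319, array([0.477, 0.275, 0.126]), array([74, 46, 27], dtype=uint8)), (330, array([0.481, 0.281, 0.117]), array([66, 41, 22], dtype=uint8))]
247 [(310, array([0.478, 0.27 , 0.134]), array([93, 56, 31], dtype=uint8)), (319, array([0.477, 0.275, 0.135]), array([84, 51, 28], dtype=uint8)), (330, array([0.48 , 0.28 , 0.128]), array([67, 41, 24], dtype=uint8))]
251 [(310, array([0.475, 0.27 , 0.143]), array([87, 86, 83], dtype=uint8)), (319, array([0.475, 0.274, 0.143]), array([13, 15, 14], dtype=uint8)), (330, array([0.475, 0.28 , 0.144]), array([87, 86, 84], dtype=uint8))]
255 [(310, array([0.475, 0.27 , 0.149]), array([87, 87, 83], dtype=uint8)), (319, array([0.474, 0.274, 0.149]), array([14, 14, 14], dtype=uint8)), (330, array([0.475, 0.28 , 0.149]), array([86, 86, 83], dtype=uint8))]
265 [(310, array([0.475, 0.27 , 0.157]), array([87, 86, 83], dtype=uint8)), (319, array([0.476, 0.274, 0.156]), array([20, 19, 17], dtype=uint8)), (330, array([0.475, 0.279, 0.157]), array([86, 85, 82], dtype=uint8))]
275 [(310, array([0.475, 0.271, 0.166]), array([87, 86, 83], dtype=uint8)), (319, array([0.475, 0.274, 0.167]), array([15, 17, 15], dtype=uint8)), (330, array([0.475, 0.279, 0.166]), array([87, 86, 83], dtype=uint8))]
285 [(310, array([0.475, 0.271, 0.174]), array([123, 122, 117], dtype=uint8)), (319, array([0.475, 0.274, 0.174]), array([17, 18, 18], dtype=uint8)), (330, array([0.474, 0.279, 0.175]), array([124, 123, 118], dtype=uint8))]
```

Run:
```python
from h import *
np.set_printoptions(precision=4,suppress=True)
c=load('wrist1.npz');W=wpts(c,c['d']);p=c['p']
m=(abs(W[...,0]-.459)<.03)&(abs(W[...,1]-.3)<.06)&(W[...,2]>.16)&(W[...,2]<.36)&(c['d']>0)
q=W[m];print(len(q),np.percentile(q[:,2],[0,1,3,5,10]))
lo=q[q[:,2]<np.percentile(q[:,2],2)];print(lo[:12], -c['R'].T@c['t'])
```

```text
33311 [0.2339 0.2429 0.2514 0.2588 0.2731]
[[0.4481 0.2677 0.2397]
 [0.4486 0.268  0.2387]
 [0.4485 0.2685 0.2389]
 [0.4488 0.2689 0.2384]
 [0.4486 0.2695 0.2387]
 [0.4488 0.2699 0.2384]
 [0.4484 0.2706 0.2391]
 [0.4483 0.2711 0.2392]
 [0.4484 0.2716 0.2391]
 [0.4482 0.2722 0.2394]
 [0.4473 0.273  0.2412]
 [0.4484 0.2731 0.2391]] [0.3803 0.2995 0.3744]
```

The depth readings show the real fingertips sit about 36 mm higher than the reported TCP, in both wrist pictures: 0.138 against 0.101, and 0.236 against 0.196 while open. The fingers therefore shut on top of the knob. I allow for this from here on: lift, open, lower to a reported z of about 0.066, and close.

>>> {"fn": "move_arm", "kwargs": {
  "motion": [
    [[-1,0,0,-0.5,0,0,0],[0.2,0,0,-0.25,0,0,0],[0.2,0,0,0,0,0,0],[0.2,0,0,0,0,0,0],[0.2,0,0,0,0,0,0],[0.2,0,0,0.8,0,0,0],[0.2,0,0,0.8,0,0,0],[0.2,0,0,0.8,0,0,0],[-1,0,0,0,0,0,0],[-1,0,0,0,0,0,0],[-1,0,0,0,0,0,0],[-1,0,0,0,0,0,0]]
  ],
  "newtons": 50
}}

```text
time: 5.95
eef_pos: [0.4851, 0.2736, 0.0675]
tcp_rot: [-0.001, -3.141, 0.003]
ft_force: [0.8, -4.6, -4.0]
grip_width: 0.247
grasp_force: 49.0
```

The knob is held (0.247 × 85 = 21 mm). I start winding clockwise with nine steps.

>>> {"fn": "move_arm", "kwargs": {
  "motion": [
    [[-1,-0.46,-0.12,0,0,0,0],[-1,-0.44,-0.2,0,0,0,0],[-1,-0.4,-0.27,0,0,0,0],[-1,-0.34,-0.33,0,0,0,0],[-1,-0.28,-0.39,0,0,0,0],[-1,-0.21,-0.43,0,0,0,0],[-1,-0.13,-0.46,0,0,0,0],[-1,-0.05,-0.48,0,0,0,0],[-1,0,0,0,0,0,0]]
  ]
}}

```text
time: 7.08
eef_pos: [0.5314, 0.22, 0.0675]
tcp_rot: [-0.002, -3.141, 0.001]
ft_force: [-4.0, -2.2, -0.6]
grip_width: 0.243
grasp_force: 49.5
```

>>> {"fn": "move_arm", "kwargs": {
  "motion": [
    [[-1,0.04,-0.48,0,0,0,0],[-1,0.12,-0.46,0,0,0,0],[-1,0.2,-0.44,0,0,0,0],[-1,0.27,-0.4,0,0,0,0],[-1,0.33,-0.34,0,0,0,0],[-1,0.39,-0.28,0,0,0,0],[-1,0.43,-0.21,0,0,0,0],[-1,0,0,0,0,0,0]]
  ]
}}

```text
time: 8.07
eef_pos: [0.4947, 0.1676, 0.0676]
tcp_rot: [-0.001, -3.141, 0.003]
ft_force: [-0.7, -6.7, -3.6]
grip_width: 0.24
grasp_force: 49.4
```

```bash
cat > carr.py <<'E'
from bench import *
from h import *
np.set_printoptions(precision=4,suppress=True)
for n in('scene','top'):
    c=calibration(n);p,d=read_camera(n);c['d']=d;W=pts(c);h=cv2.cvtColor(p,cv2.COLOR_RGB2HSV)
    reg=(abs(W[...,1]-.215)<.09)&(W[...,0]>.52)&(W[...,0]<.85)&(d>0)
    br=reg&(W[...,2]>.07)&(W[...,2]<.15)&(h[...,1]>120)&(h[...,0]>15)&(h[...,0]<32)
    if br.sum()>5:
        q=W[br];nn=np.linalg.svd(q-q.mean(0),full_matrices=False)[2][2];v,u=np.nonzero(br);print(n,'disc',br.sum(),q.mean(0),(q.min(0)+q.max(0))/2,np.ptp(q,0),nn*np.sign(nn[2]),u.mean(),v.mean())
    # plate: z 0.02..0.04 near light grey/cream; profile of heights along x at y mid strip
    # strip between the rails: height profile
    st=reg&(abs(W[...,1]-.215)<.03);xs=W[st][:,0];zs=W[st][:,2]
    b=np.arange(.54,.74,.006);print([ (round(float(x),3),round(float(np.median(zs[(xs>=x)&(xs<x+.006)]))*1,3) if ((xs>=x)&(xs<x+.006)).any() else None) for x in b])
    np.savez(n+'L.npz',p=p,**c)
E
python3 carr.py
```

```text
scene disc 31 [0.6543 0.2202 0.1329] [0.6483 0.2178 0.1258] [0.0488 0.015  0.0361] [-0.0363 -0.9383  0.344 ] 358.0 260.5806451612903
[(0.54, 0.424), (0.546, 0.021), (0.552, None), (0.558, None), (0.564, None), (0.57, 0.055), (0.576, 0.055), (0.582, 0.055), (0.588, 0.056), (0.594, 0.071), (0.6, 0.076), (0.606, 0.078), (0.612, 0.112), (0.618, 0.139), (0.624, 0.08), (0.63, 0.082), (0.636, 0.079), (0.642, 0.141), (0.648, 0.143), (0.654, 0.081), (0.66, 0.103), (0.666, 0.121), (0.672, 0.079), (0.678, 0.088), (0.684, 0.058), (0.69, 0.028), (0.696, 0.021), (0.702, 0.024), (0.708, 0.019), (0.714, 0.022), (0.72, 0.022), (0.726, 0.022), (0.732, 0.024), (0.738, 0.029)]
[(0.54, None), (0.546, None), (0.552, None), (0.558, None), (0.564, None), (0.57, None), (0.576, None), (0.582, None), (0.588, None), (0.594, None), (0.6, None), (0.606, None), (0.612, None), (0.618, None), (0.624, None), (0.63, None), (0.636, None), (0.642, None), (0.648, None), (0.654, None), (0.66, None), (0.666, None), (0.672, None), (0.678, 0.148), (0.684, None), (0.69, None), (0.696, None), (0.702, None), (0.708, None), (0.714, None), (0.72, 0.032), (0.726, 0.022), (0.732, 0.023), (0.738, 0.022)]
```

>>> {"fn": "move_arm", "kwargs": {
  "motion": [
    [[-1,0.46,-0.13,0,0,0,0],[-1,0,0,0,0,0,0]]
  ]
}}

```text
time: 8.43
eef_pos: [0.4857, 0.1652, 0.0676]
tcp_rot: [-0.001, -3.141, 0.003]
ft_force: [-1.1, -6.4, -2.3]
grip_width: 0.244
grasp_force: 49.9
```

>>> {"fn": "move_arm", "kwargs": {
  "motion": [
    [[-1,0.24,-0.04,0,0,0,0],[-1,0,0,0,0,0,0]]
  ]
}}

```text
time: 8.68
eef_pos: [0.4812, 0.1646, 0.0676]
tcp_rot: [-0.0, -3.141, 0.003]
ft_force: [-0.1, -5.5, -3.2]
grip_width: 0.243
grasp_force: 49.8
```

>>> {"fn": "move_arm", "kwargs": {
  "motion": [
    [[-1,0.24,-0.01,0,0,0,0],[-1,0,0,0,0,0,0]]
  ]
}}

```text
time: 8.93
eef_pos: [0.4764, 0.1644, 0.0675]
tcp_rot: [-0.0, -3.141, 0.003]
ft_force: [1.0, -5.1, -2.5]
grip_width: 0.247
grasp_force: 49.8
```

>>> {"fn": "move_arm", "kwargs": {
  "motion": [
    [[-1,0.24,0.01,0,0,0,0],[-1,0,0,0,0,0,0]]
  ]
}}

```text
time: 9.18
eef_pos: [0.4738, 0.1644, 0.0676]
tcp_rot: [0.001, 3.139, -0.003]
ft_force: [8.7, -7.1, -10.9]
grip_width: 0.244
grasp_force: 50.2
```

>>> {"fn": "move_arm", "kwargs": {
  "motion": [
    [[-1,0.24,0.03,0,0,0,0],[-1,0,0,0,0,0,0]]
  ]
}}

```text
time: 9.43
eef_pos: [0.4737, 0.1645, 0.0679]
tcp_rot: [0.003, 3.131, -0.005]
ft_force: [25.5, -9.5, -28.2]
grip_width: 0.244
grasp_force: 50.7
```

```bash
python3 carr.py
```

```text
scene disc 29 [0.6487 0.2202 0.132 ] [0.6442 0.2186 0.1263] [0.0429 0.0135 0.0339] [-0.0577 -0.9468  0.3167] 359.0689655172414 259.37931034482756
[(0.54, 0.02), (0.546, 0.022), (0.552, None), (0.558, None), (0.564, None), (0.57, 0.054), (0.576, 0.055), (0.582, None), (0.588, 0.074), (0.594, 0.076), (0.6, 0.078), (0.606, 0.079), (0.612, 0.135), (0.618, 0.108), (0.624, 0.078), (0.63, 0.139), (0.636, 0.139), (0.642, 0.136), (0.648, 0.131), (0.654, 0.103), (0.66, 0.114), (0.666, 0.077), (0.672, 0.082), (0.678, 0.045), (0.684, 0.021), (0.69, 0.023), (0.696, 0.023), (0.702, 0.022), (0.708, 0.021), (0.714, 0.024), (0.72, 0.026), (0.726, 0.023), (0.732, 0.022), (0.738, 0.026)]
top disc 12 [0.6585 0.2156 0.1221] [0.6599 0.2159 0.1145] [0.0199 0.0152 0.0394] [0.8782 0.4369 0.1946] 245.5 162.66666666666666
[(0.54, None), (0.546, None), (0.552, None), (0.558, None), (0.564, None), (0.57, None), (0.576, None), (0.582, None), (0.588, None), (0.594, None), (0.6, None), (0.606, None), (0.612, None), (0.618, None), (0.624, None), (0.63, None), (0.636, 0.147), (0.642, 0.148), (0.648, 0.145), (0.654, 0.136), (0.66, 0.142), (0.666, 0.136), (0.672, 0.14), (0.678, None), (0.684, None), (0.69, 0.038), (0.696, 0.029), (0.702, 0.02), (0.708, 0.02), (0.714, 0.022), (0.72, 0.019), (0.726, 0.024), (0.732, 0.02), (0.738, 0.022)]
```

The force rises and the travel stops, so the carriage is at the stop. I ease the load, let go and go up.

>>> {"fn": "move_arm", "kwargs": {
  "motion": [
    [[-1,-0.28,0,0,0,0,0],[-1,0,0,0,0,0,0],[0.1,0,0,0,0,0,0],[0.1,0,0,0,0,0,0],[0.1,0,0,-0.3,0,0,0],[0.1,0,0,-1,0,0,0],[0.1,0,0,-1,0,0,0],[0.1,0,0,-1,0,0,0],[0.1,0,0,-1,0,0,0],[0.1,0,0,-1,0,0,0],[1,0,-1,-1,0,0,0],[1,0,-1,-1,0,0,0],[1,0,-1,0,0,0,0],[1,0,-1,0,0,0,0],[1,0,-1,0,0,0,0],[1,0,-1,0,0,0,0],[1,0,-1,0,0,0,0],[1,0,-1,0,0,0,0],[1,0,-1,0,0,0,0],[1,0,-1,0,0,0,0]]
  ]
}}

```text
time: 12.02
eef_pos: [0.4731, -0.0344, 0.2141]
tcp_rot: [-0.0, 3.141, 0.0]
ft_force: [-0.2, -0.6, 0.8]
grip_width: 1.002
grasp_force: 0.0
```

Run:
```python
from bench import *
from h import *
np.set_printoptions(precision=4,suppress=True)
s=sense();c=calibration('wrist');print(s['time'],s['eef_pos'],s['tcp_rot'],s['joint_pos']);p,d=read_camera('wrist');np.savez('wrist2.npz',p=p,d=d,**c)
T={n:(calibration(n),)+read_camera(n) for n in('top','scene')}
for n in T: np.savez(n+'2.npz',p=T[n][1],d=T[n][2],**T[n][0])
W=wpts(c,d);h=cv2.cvtColor(p,cv2.COLOR_RGB2HSV)
cv2.imwrite('pics/w2.png',p[:,:,::-1])
reg=(abs(W[...,1]-.215)<.09)&(W[...,0]>.56)&(W[...,0]<.75)&(d>0)
br=reg&(W[...,2]>.06)&(W[...,2]<.16)&(h[...,1]>120)&(h[...,0]>15)&(h[...,0]<32)
if br.sum():
    q=W[br];n=np.linalg.svd(q-q.mean(0),full_matrices=False)[2][2];print('disc',br.sum(),q.mean(0),(q.min(0)+q.max(0))/2,np.ptp(q,0),n*np.sign(n[2]))
m=(np.hypot(W[...,0]-.5,W[...,1]+.25)<.17)&(W[...,2]>.028)&(W[...,2]<.055)&(d>0)
print('th',m.sum(),cv2.minAreaRect(W[m][:,:2].astype(np.float32)*1000))
# per-slice along x: y extents of the barrel
for x in np.arange(.46,.59,.015):
    k=m&(abs(W[...,0]-x)<.004); 
    if k.sum(): print(round(x,3),W[k][:,1].min(),W[k][:,1].max(),np.median(W[k][:,2]))
```

```text
12.025 [ 0.4731 -0.0344  0.2141] [-0.0004  3.141   0.0001] [-0.2271  0.184  -0.2473  1.139   0.0002 -0.2273]
disc 330 [0.6209 0.2104 0.1081] [0.6306 0.2299 0.1096] [0.0479 0.06   0.0592] [-0.0282 -0.9332  0.3583]
th 4763 ((514.60791015625, -282.736083984375), (171.57461547851562, 127.63240051269531), 12.510543823242188)
0.46 -0.3572977864681263 -0.22942275511643995 0.04105511385198988
0.475 -0.3573562290813845 -0.2264526414160666 0.04027745635739281
0.49 -0.28224075521451947 -0.22294755902123956 0.04212436347964031
0.505 -0.26204332997485663 -0.21867076725436796 0.042214811414100314
0.52 -0.2604965315764543 -0.21630333099650362 0.0421169460825643
0.535 -0.25691381041679723 -0.2141863549845442 0.04213223268374964
0.55 -0.25331565598826394 -0.21080836080433607 0.04219857455960667
0.565 -0.24973699354999934 -0.21156516838876102 0.0399097780510793
0.58 -0.24251172318624503 -0.20810418898868432 0.03978855646106748
```

View pics/w2.png

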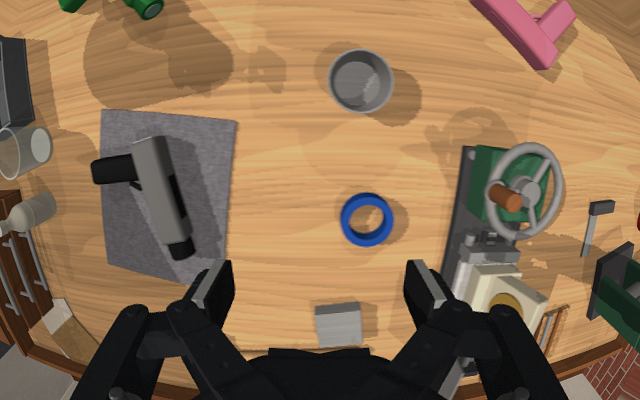

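The wrist view shows the grey thermometer on the pad from (150,140) to (180,255), with its handle to (95,170). The carriage now sits against the stop block at about (490,250), and the disc is out at (505,300). Thermometer origin is about (0.505, -0.241), yaw 12.3°, top at 42 mm, and three views agree. I go above it.

>>> {"fn": "move_arm", "kwargs": {
  "motion": [
    [[1,-0.18,-0.93,0,0,0,0],[1,-0.18,-0.93,0,0,0,0],[1,-0.18,-0.93,0,0,0,0],[1,-0.18,-0.93,0,0,0,0],[1,-0.18,-0.93,0,0,0,0],[1,-0.18,-0.93,0,0,0,0],[1,-0.18,-0.93,0,0,0,0],[1,-0.18,-0.93,0,0,0,0],[1,-0.18,-0.93,0,0,0,0],[1,-0.18,-0.93,0,0,0,0],[1,-0.18,-0.93,0,0,0,0],[1,0,0,0.9,0,0,-0.82],[1,0,0,0.9,0,0,-0.82],[1,0,0,0.9,0,0,-0.82],[1,0,0,0.9,0,0,0],[1,0,0,0.9,0,0,0],[1,0,0,0.9,0,0,0],[1,0,0,0.9,0,0,0]]
  ]
}}

```text
time: 14.42
eef_pos: [0.5129, -0.2392, 0.0869]
tcp_rot: [-0.337, 3.123, -0.0]
ft_force: [0.2, -0.2, -1.3]
grip_width: 0.992
grasp_force: 0.0
```

Run:
```python
from bench import *
from h import *
from scipy.spatial.transform import Rotation as R
np.set_printoptions(precision=4,suppress=True)
s=sense();c=calibration('wrist');print(s['time'],s['eef_pos'],s['joint_pos']);M=R.from_rotvec(s['tcp_rot']).as_matrix();print(M)
p,d=read_camera('wrist');np.savez('wrist3.npz',p=p,d=d,**c);W=wpts(c,d)
m=(np.hypot(W[...,0]-.5,W[...,1]+.25)<.17)&(W[...,2]>.028)&(W[...,2]<.055)&(d>0)
r=cv2.minAreaRect(W[m][:,:2].astype(np.float32)*1000);print('th',m.sum(),r)
L=(W-np.r_[.505,-.2407,0])@np.array([[np.cos(.2147),-np.sin(.2147),0],[np.sin(.2147),np.cos(.2147),0],[0,0,1]])
for x in(-.02,0,.01,.02,.03,.04,.05):
    k=m&(abs(L[...,0]-x)<.003)
    if k.sum():print(x,L[k][:,1].min(),L[k][:,1].max())
print('tip z',np.sort(W[(np.hypot(W[...,0]-s['eef_pos'][0],W[...,1]-s['eef_pos'][1])<.07)&(W[...,2]>.07)&(d>0)][:,2])[:30:6])
# disc in scene/top after winding
for n in('scene2','top2'):
    c=load(n+'.npz');p=c['p'];Wt=pts(c);h=cv2.cvtColor(p,cv2.COLOR_RGB2HSV)
    br=(abs(Wt[...,1]-.215)<.05)&(Wt[...,0]>.58)&(Wt[...,0]<.7)&(Wt[...,2]>.07)&(Wt[...,2]<.15)&(h[...,1]>110)&(h[...,0]>15)&(h[...,0]<32)
    if br.sum()>5:
        q=Wt[br];N=np.linalg.svd(q-q.mean(0),full_matrices=False)[2][2];print(n,br.sum(),q.mean(0),(q.min(0)+q.max(0))/2,np.ptp(q,0),N*np.sign(N[2]))
```

```text
14.425 [ 0.5129 -0.2392  0.0869] [-0.5655  0.4496 -0.2188  0.9023 -0.     -0.7802]
[[-0.977  -0.2131  0.0001]
 [-0.2131  0.977  -0.0001]
 [-0.0001 -0.0001 -1.    ]]
th 15834 ((514.9454345703125, -283.5187683105469), (171.2706298828125, 126.8681869506836), 12.420201301574707)
-0.02 -0.03580982888435837 0.01943519967644806
0 -0.022861608689961396 0.01914891427856805
0.01 -0.023308796796947463 0.01751943405000568
0.02 -0.0236582299778773 0.017893375540489666
0.03 -0.023991405242182476 0.01830438360257114
0.04 -0.023346774657467137 0.01754187128399428
0.05 -0.02378459355961238 0.017887964192795418
tip z [0.1342 0.1354 0.1356 0.136  0.1363]
scene2 36 [0.6491 0.2197 0.1307] [0.6392 0.2125 0.1099] [0.0598 0.0268 0.0643] [-0.0237 -0.9271  0.374 ]
top2 105 [0.6375 0.2144 0.1169] [0.6392 0.2153 0.1155] [0.061 0.022 0.062] [-0.0114 -0.9502  0.3114]
```

>>> {"fn": "move_arm", "kwargs": {
  "motion": [
    [[1,0,-0.1,0.9,0,0,0],[1,0,0,0.99,0,0,0],[1,0,0,0.99,0,0,0],[1,0,0,0.99,0,0,0],[1,0,0,0.99,0,0,0],[1,0,0,0.99,0,0,0],[-1,0,0,0,0,0,0],[-1,0,0,0,0,0,0],[-1,0,0,0,0,0,0],[-1,0,0,0,0,0,0],[-1,0,0,0,0,0,0],[-1,0,0,0,0,0,0]]
  ],
  "newtons": 80
}}

```text
time: 15.98
eef_pos: [0.5141, -0.2411, -0.0283]
tcp_rot: [-0.337, 3.122, -0.002]
ft_force: [-0.6, -0.1, 6.7]
grip_width: 0.479
grasp_force: 81.5
```

```bash
cat > plan.py <<'E'
import numpy as np
from scipy.spatial.transform import Rotation as R
from bench import sense
np.set_printoptions(precision=4,suppress=True)
# thermometer in tool: tool x=-th x, y=th y, z=-th z ; origin in tool frame
Rtt=np.diag([-1.,1,-1]); ott=np.array([.0083,0,-.0513])
D=np.array([.6385,.214,.113]); n=np.array([-.026,-.939,.342]);n/=np.linalg.norm(n)
def target(dist=.185):
    x=-n; y=np.cross([0,0,1],x);y/=np.linalg.norm(y);Rt=np.c_[x,y,np.cross(x,y)]
    Rtool=Rt@Rtt.T; return Rtool, D+n*dist-Rtool@ott
def delta(dist=.185):
    s=sense();M=R.from_rotvec(s['tcp_rot']).as_matrix();Rg,pg=target(dist)
    print('eef',s['eef_pos'],'goal',pg,'world d',pg-s['eef_pos'],'tool d/.02',M.T@(pg-s['eef_pos'])/.02,'turn/5deg',R.from_matrix(M.T@Rg).as_rotvec(degrees=True)/5)
    Rth=M@Rtt.T;o=s['eef_pos']+M@ott;l=o+.085*Rth[:,0];v=D-l;t=v@Rth[:,0];print('lens',l,'dist',np.linalg.norm(v),'miss',np.linalg.norm(v-t*Rth[:,0]),'ang',np.degrees(np.arccos(-Rth[:,0]@n)))
E
python3 -c "
from plan import *
delta()
Rg,pg=target();print(Rg)"
```

```text
eef [ 0.5141 -0.2411 -0.0283] goal [0.6334 0.0305 0.1252] world d [0.1193 0.2716 0.1535] tool d/.02 [-8.7345 11.9854 -7.68  ] turn/5deg [  2.6294   3.3958 -15.062 ]
lens [ 0.5889 -0.2247  0.0232] dist 0.4505586587228443 miss 0.42758177488770654 ang 76.99371802424945
[[-0.026  -0.9996 -0.0095]
 [-0.9393  0.0277 -0.342 ]
 [ 0.3421  0.     -0.9397]]
```

>>> {"fn": "move_arm", "kwargs": {
  "motion": [
    [[-1,0,0,-0.4,0,0,0],[-1,0,0,-0.8,0,0,0],[-1,0,0,-1,0,0,0],[-1,0,0,-1,0,0,0],[-1,0,0,-1,0,0,0],[-1,0,0,-1,0,0,0],[-1,0,0,-1,0,0,0],[-1,0,0,-1,0,0,0],[-1,0,0,-1,0,0,0],[-1,0,0,-1,0,0,0],[-1,-0.98,1,0,0,0,0],[-1,-0.98,1,0,0,0,0],[-1,-0.98,1,0,0,0,0],[-1,-0.98,1,0,0,0,0],[-1,-0.98,1,0,0,0,0],[-1,-0.98,1,0,0,0,0],[-1,-0.98,1,0,0,0,0],[-1,-0.98,1,0,0,0,0]]
  ]
}}

```text
time: 18.23
eef_pos: [0.6326, -0.05, 0.1556]
tcp_rot: [-0.337, 3.123, -0.0]
ft_force: [0.8, 0.3, -2.6]
grip_width: 0.482
grasp_force: 80.9
```

>>> {"fn": "move_arm", "kwargs": {
  "motion": [
    [[-1,0,0,0,0,0,-0.95],[-1,0,0,0,0,0,-0.95],[-1,0,0,0,0,0,-0.95],[-1,0,0,0,0,0,-0.95],[-1,0,0,0,0,0,-0.95],[-1,0,0,0,0,0,-0.95],[-1,0,0,0,0,0,-0.95],[-1,0,0,0,0,0,-0.95],[-1,0,0,0,0,0,-0.95],[-1,0,0,0,0,0,-0.95],[-1,0,0,0,0,0,-0.95],[-1,0,0,0,0,0,-0.95],[-1,0,0,0,0,0,-0.95],[-1,0,0,0,0,0,-0.95],[-1,0,0,0,0,0,-0.95],[-1,0,0,0,0,0,-0.95]]
  ]
}}

```text
time: 20.23
eef_pos: [0.632, -0.0508, 0.1556]
tcp_rot: [-2.191, 2.251, -0.0]
ft_force: [0.1, 0.5, -2.7]
grip_width: 0.483
grasp_force: 81.0
```

Run:
```python
from plan import *
from bench import *
from h import *
delta();s=sense();print(s['joint_pos'])
c=calibration('wrist');p,d=read_camera('wrist');W=wpts(c,d);h=cv2.cvtColor(p,cv2.COLOR_RGB2HSV)
cv2.imwrite('pics/w4.png',p[:,:,::-1])
br=(abs(W[...,1]-.215)<.06)&(W[...,0]>.58)&(W[...,0]<.7)&(W[...,2]>.07)&(W[...,2]<.15)&(h[...,1]>110)&(h[...,0]>15)&(h[...,0]<32)&(d>0)
if br.sum():
    q=W[br];N=np.linalg.svd(q-q.mean(0),full_matrices=False)[2][2];print(br.sum(),q.mean(0),(q.min(0)+q.max(0))/2,np.ptp(q,0),N*np.sign(N[2]))
# held barrel: points near tool height
eo=s['eef_pos'];m=(d>0)&(W[...,2]>eo[2]+.045)&(W[...,2]<eo[2]+.09)&(abs(W[...,0]-eo[0])<.03)&(W[...,1]>eo[1]-.12)&(W[...,1]<eo[1]+.12)
g=W[m]
for y in np.arange(-.1,.1,.02):
    k=abs(g[:,1]-eo[1]-y)<.004
    if k.sum(): print(round(y,2),k.sum(),g[k].min(0)-eo,g[k].max(0)-eo)
```

```text
eef [ 0.632  -0.0508  0.1556] goal [0.6334 0.0305 0.1252] world d [ 0.0014  0.0812 -0.0303] tool d/.02 [-4.0627  0.041   1.516 ] turn/5deg [-0.0045  4.0007  0.0077]
lens [0.6341 0.0259 0.2069] dist 0.2102554041050142 miss 0.0938617211970546 ang 20.003351573833516
[-0.1954  0.5223  0.0932  1.1415  0.     -1.7392]
-0.08 3117 [-0.024  -0.084   0.0452] [ 0.0299 -0.076   0.0731]
-0.06 3154 [-0.0233 -0.064   0.0643] [ 0.03  -0.056  0.073]
-0.04 2364 [-0.0226 -0.044   0.0511] [ 0.0299 -0.036   0.073 ]
-0.02 1750 [-0.0218 -0.024   0.0639] [ 0.0207 -0.016   0.0728]
0.0 1631 [-0.0223 -0.004   0.0657] [0.0226 0.004  0.0802]
0.02 1052 [-0.0202  0.016   0.0647] [0.022  0.024  0.0723]
```

View pics/w4.png

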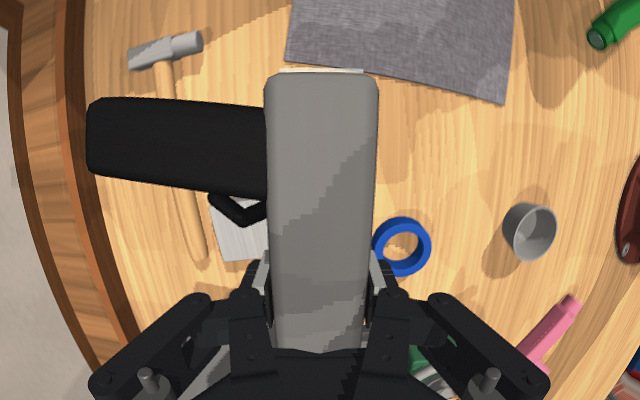

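The wrist view shows the thermometer firmly held: barrel at x 265–378, handle to the left, level. The slide is clear. Now I tilt 20° nose down, then advance along the barrel.

>>> {"fn": "move_arm", "kwargs": {
  "motion": [
    [[-1,0,0,0,0,1,0],[-1,0,0,0,0,1,0],[-1,0,0,0,0,1,0],[-1,0,0,0,0,1,0],[-1,-0.9,0.01,0.02,0,0,0],[-1,-0.9,0.01,0.02,0,0,0],[-1,-0.9,0.01,0.02,0,0,0],[-1,-0.6,0.01,0.02,0,0,0],[-1,0,0,0,0,0,0]]
  ]
}}

```text
time: 21.4
eef_pos: [0.6331, 0.0114, 0.1299]
tcp_rot: [2.0, -2.058, 0.352]
ft_force: [0.2, 1.1, -1.5]
grip_width: 0.483
grasp_force: 80.8
```

```bash
sed -i 's/-.0513/-.0528/' plan.py
python3 - <<'E'
from plan import *
from bench import *
from h import *
delta();s=sense();print(s['joint_pos'],s['ft_force'])
for nme in('scene','top'):
    c=calibration(nme);p,d=read_camera(nme);c['d']=d;np.savez(nme+'5.npz',p=p,**c);W=pts(c);h=cv2.cvtColor(p,cv2.COLOR_RGB2HSV)
    br=(abs(W[...,1]-.215)<.06)&(W[...,0]>.58)&(W[...,0]<.7)&(W[...,2]>.07)&(W[...,2]<.15)&(h[...,1]>110)&(h[...,0]>15)&(h[...,0]<32)&(d>0)
    if br.sum()>5:
        q=W[br];N=np.linalg.svd(q-q.mean(0),full_matrices=False)[2][2];print(nme,br.sum(),q.mean(0),(q.min(0)+q.max(0))/2,np.ptp(q,0),N*np.sign(N[2]))
p=load('scene5.npz')['p'];q=load('top5.npz')['p']
cv2.imwrite('pics/aim.png',np.hstack([cv2.resize(np.ascontiguousarray(p[170:290,260:380,::-1]),(400,400)),cv2.resize(np.ascontiguousarray(q[110:230,220:340,::-1]),(400,400))]))
E
```

```text
eef [0.6331 0.0114 0.1299] goal [0.6334 0.03   0.1238] world d [ 0.0003  0.0186 -0.0061] tool d/.02 [-0.9777  0.0128 -0.0326] turn/5deg [ 0.0135  0.0031 -0.0097]
lens [0.6357 0.1015 0.1533] dist 0.11956955777574271 miss 0.0007640550740157938 ang 0.050936570716063126
[ 0.0951  0.5951  0.0913  1.1128 -0.346  -1.439 ] [ 0.1821  1.1307 -1.5151]
scene 41 [0.6476 0.2187 0.1278] [0.636  0.2121 0.1089] [0.0582 0.0285 0.0695] [-0.0088 -0.9292  0.3694]
```

View pics/aim.png

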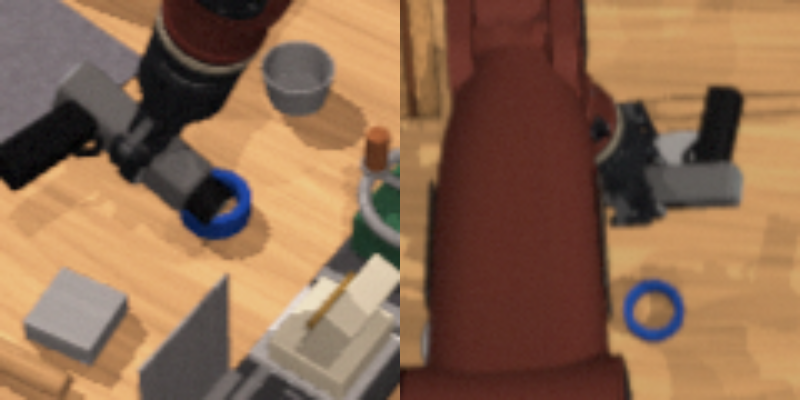

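The scene crop shows the lens end at (210,200), pointing at the disc at (330,300) and about 20 mm too far out. I advance the last 19.5 mm and hold.

>>> {"fn": "move_arm", "kwargs": {
  "motion": [
    [[-1,-0.5,0.01,-0.02,0,0,0],[-1,-0.47,0,-0.01,0,0,0],[-1,0,0,0,0,0,0],[-1,0,0,0,0,0,0]]
  ]
}}

```text
time: 22.0
eef_pos: [0.6337, 0.0291, 0.1243]
tcp_rot: [1.999, -2.059, 0.353]
ft_force: [-0.6, -0.6, -0.8]
grip_width: 0.482
grasp_force: 80.8
```

Run:
```python
from plan import *
from bench import *
from h import *
delta();c=calibration('scene');p,d=read_camera('scene');c['d']=d;W=pts(c)
Rg,pg=target();th=lambda X:(X-(D+n*.185))@(Rg@Rtt.T)
L=th(W);m=(d>0)&(abs(L[...,1])<.03)&(abs(L[...,2])<.03)&(L[...,0]>-.1)&(L[...,0]<.12)
q=L[m]
for x in(.03,.045,.06,.075,.083,.088,.095): 
    k=abs(q[:,0]-x)<.005; print(x,k.sum(),q[k].min(0) if k.sum() else'',q[k].max(0) if k.sum() else'')
```

```text
eef [0.6337 0.0291 0.1243] goal [0.6334 0.03   0.1238] world d [-0.0003  0.0009 -0.0005] tool d/.02 [-0.0482  0.015   0.0092] turn/5deg [ 0.0075 -0.0007 -0.0189]
lens [0.6363 0.1192 0.1477] dist 0.10096246996971905 miss 0.0006494962839355238 ang 0.094788755496017
0.03 65 [ 0.0253 -0.0209 -0.0136] [0.0349 0.0217 0.0235]
0.045 63 [ 0.0401 -0.0229 -0.0155] [0.0496 0.0189 0.0235]
0.06 55 [ 0.055  -0.0209 -0.0121] [0.0645 0.0173 0.0243]
0.075 51 [ 0.07   -0.0193 -0.0069] [0.0799 0.0197 0.0242]
0.083 47 [ 0.0781 -0.0167 -0.0095] [0.0858 0.0197 0.0224]
0.088 21 [ 0.0831 -0.0166 -0.0095] [0.0858 0.0144 0.0214]
0.095 0
```

Lens end and axis agree with the scene depth, with at most a few mm of upward bias. I nudge down 2 mm and hold for over 2 s.

>>> {"fn": "move_arm", "kwargs": {
  "motion": [
    [[-1,-0.04,0,0.1,0,0,0],[-1,0,0,0,0,0,0],[-1,0,0,0,0,0,0],[-1,0,0,0,0,0,0],[-1,0,0,0,0,0,0],[-1,0,0,0,0,0,0],[-1,0,0,0,0,0,0],[-1,0,0,0,0,0,0],[-1,0,0,0,0,0,0],[-1,0,0,0,0,0,0],[-1,0,0,0,0,0,0],[-1,0,0,0,0,0,0],[-1,0,0,0,0,0,0],[-1,0,0,0,0,0,0],[-1,0,0,0,0,0,0],[-1,0,0,0,0,0,0],[-1,0,0,0,0,0,0],[-1,0,0,0,0,0,0],[-1,0,0,0,0,0,0],[-1,0,0,0,0,0,0]]
  ]
}}

```text
time: 24.55
eef_pos: [0.6337, 0.0291, 0.1222]
tcp_rot: [1.999, -2.059, 0.353]
ft_force: [-0.4, -0.2, -1.2]
grip_width: 0.478
grasp_force: 80.8
```

>>> {"fn": "move_arm", "kwargs": {
  "motion": [
    [[-1,0.8,0,0,0,0,0],[-1,1,0,0,0,0,0],[-1,1,0,0,0,0,0],[-1,1,0,0,0,0,0],[-1,0.6,0,0,0,0,0],[-1,0,0,0,0,-1,0],[-1,0,0,0,0,-1,0],[-1,0,0,0,0,-1,0],[-1,0,0,0,0,-1,0],[-1,0,0,0,0,0,0]]
  ]
}}

```text
time: 25.8
eef_pos: [0.6312, -0.0555, 0.1524]
tcp_rot: [2.185, -2.257, 0.001]
ft_force: [1.4, -0.4, -0.8]
grip_width: 0.48
grasp_force: 80.8
```

>>> {"fn": "move_arm", "kwargs": {
  "motion": [
    [[-1,0,0,0,0,0,0.95],[-1,0,0,0,0,0,0.95],[-1,0,0,0,0,0,0.95],[-1,0,0,0,0,0,0.95],[-1,0,0,0,0,0,0.95],[-1,0,0,0,0,0,0.95],[-1,0,0,0,0,0,0.95],[-1,0,0,0,0,0,0.95],[-1,0,0,0,0,0,0.95],[-1,0,0,0,0,0,0.95],[-1,0,0,0,0,0,0.95],[-1,0,0,0,0,0,0.95],[-1,0,0,0,0,0,0.95],[-1,0,0,0,0,0,0.95],[-1,0,0,0,0,0,0.95],[-1,0,0,0,0,0,0.95]]
  ]
}}

```text
time: 27.8
eef_pos: [0.6311, -0.053, 0.1522]
tcp_rot: [0.334, -3.123, 0.003]
ft_force: [0.0, -0.8, -2.4]
grip_width: 0.479
grasp_force: 80.7
```

Run:
```python
from plan import *
s=sense();M=R.from_rotvec(s['tcp_rot']).as_matrix();print(s['time'],s['eef_pos'],M,s['ft_force'])
print(M.T@(np.array([.5141,-.2411,-.027])-s['eef_pos'])/.02)
Rg=R.from_rotvec([-.337,3.122,-.002]).as_matrix();print(R.from_matrix(M.T@Rg).as_rotvec(degrees=True)/5)
```

```text
27.8 [ 0.6311 -0.053   0.1522] [[-0.9774 -0.2113 -0.0003]
 [-0.2113  0.9774 -0.0019]
 [ 0.0007 -0.0018 -1.    ]] [ 0.0047 -0.7819 -2.3835]
[ 7.6981 -7.9397  8.9815]
[-0.0046 -0.0233 -0.025 ]
```

>>> {"fn": "move_arm", "kwargs": {
  "motion": [
    [[-1,0.96,-0.99,0,0,0,0],[-1,0.96,-0.99,0,0,0,0],[-1,0.96,-0.99,0,0,0,0],[-1,0.96,-0.99,0,0,0,0],[-1,0.96,-0.99,0,0,0,0],[-1,0.96,-0.99,0,0,0,0],[-1,0.96,-0.99,0,0,0,0],[-1,0.96,-0.99,0,0,0,0],[-1,0,0,1,0,0,0],[-1,0,0,1,0,0,0],[-1,0,0,1,0,0,0],[-1,0,0,1,0,0,0],[-1,0,0,1,0,0,0],[-1,0,0,1,0,0,0],[-1,0,0,1,0,0,0],[-1,0,0,0.8,0,0,0],[-1,0,0,0.6,0,0,0],[-1,0,0,0.2,0,0,0],[-1,0,0,0,0,0,0]]
  ]
}}

```text
time: 30.18
eef_pos: [0.515, -0.241, -0.0196]
tcp_rot: [0.337, -3.123, 0.0]
ft_force: [-1.1, -0.4, -1.1]
grip_width: 0.48
grasp_force: 81.1
```

>>> {"fn": "move_arm", "kwargs": {
  "motion": [
    [[-1,0,0,0.15,0,0,0],[-1,0,0,0.1,0,0,0],[-1,0,0,0,0,0,0]]
  ]
}}

```text
time: 30.55
eef_pos: [0.5148, -0.241, -0.0247]
tcp_rot: [-0.336, 3.124, -0.0]
ft_force: [-0.7, 0.1, -2.4]
grip_width: 0.479
grasp_force: 81.1
```

>>> {"fn": "move_arm", "kwargs": {
  "motion": [
    [[-1,0,0,0.1,0,0,0],[-1,0,0,0,0,0,0]]
  ]
}}

```text
time: 30.8
eef_pos: [0.5148, -0.2409, -0.0268]
tcp_rot: [0.337, -3.123, -0.0]
ft_force: [-0.3, 0.1, -0.8]
grip_width: 0.482
grasp_force: 81.1
```

>>> {"fn": "move_arm", "kwargs": {
  "motion": [
    [[-1,0,0,0.08,0,0,0],[-1,0,0,0,0,0,0]]
  ]
}}

```text
time: 31.05
eef_pos: [0.515, -0.2411, -0.0282]
tcp_rot: [-0.336, 3.123, -0.0]
ft_force: [-0.9, 0.7, 0.3]
grip_width: 0.483
grasp_force: 81.3
```

It is resting on the pad. I release and rise.

>>> {"fn": "move_arm", "kwargs": {
  "motion": [
    [[-1,0,0,0.03,0,0,0],[0.3,0,0,0,0,0,0],[1,0,0,0,0,0,0],[1,0,0,0,0,0,0],[1,0,0,0,0,0,0],[1,0,0,-0.3,0,0,0],[1,0,0,-0.8,0,0,0],[1,0,0,-1,0,0,0],[1,0,0,-1,0,0,0],[1,0,0,-1,0,0,0],[1,0,0,-1,0,0,0],[1,0,0,-1,0,0,0],[1,0,0,-1,0,0,0],[1,0,0,-1,0,0,0],[1,0,0,-1,0,0,0],[1,1,0,-1,0,0,0],[1,1,0,0,0,0,0],[1,1,0,0,0,0,0],[1,1,0,0,0,0,0]]
  ]
}}

```text
time: 33.42
eef_pos: [0.4362, -0.2582, 0.1744]
tcp_rot: [-0.337, 3.123, -0.002]
ft_force: [0.2, 0.2, 0.5]
grip_width: 0.999
grasp_force: 0.0
```

Run:
```python
from bench import *
from h import *
np.set_printoptions(precision=4,suppress=True)
s=sense();c=calibration('wrist');p,d=read_camera('wrist');W=wpts(c,d)
m=(np.hypot(W[...,0]-.5,W[...,1]+.25)<.17)&(W[...,2]>.028)&(W[...,2]<.055)&(d>0)
print(s['time'],s['ft_force'],'th',m.sum(),cv2.minAreaRect(W[m][:,:2].astype(np.float32)*1000),np.percentile(W[m][:,2],[5,50,95]))
for n in('scene','top'):
    c=calibration(n);q,d=read_camera(n);c['d']=d;Wt=pts(c);h=cv2.cvtColor(q,cv2.COLOR_RGB2HSV)
    br=(abs(Wt[...,1]-.215)<.05)&(Wt[...,0]>.58)&(Wt[...,0]<.72)&(Wt[...,2]>.07)&(Wt[...,2]<.15)&(h[...,1]>110)&(h[...,0]>15)&(h[...,0]<32)
    if br.sum()>3: print(n,br.sum(),Wt[br].mean(0))
    if n=='scene': cv2.imwrite('pics/end.png',np.hstack([cv2.resize(np.ascontiguousarray(q[100:350,180:430,::-1]),(400,400)),cv2.resize(np.ascontiguousarray(p[:,:,::-1]),(400,400))]))
```

```text
33.425 [0.2472 0.2229 0.488 ] th 7540 ((515.959228515625, -282.6424865722656), (172.39271545410156, 126.21392822265625), 13.44100284576416) [0.0359 0.0415 0.0434]
scene 38 [0.6454 0.2186 0.1279]
top 108 [0.6368 0.2151 0.1172]
```

View pics/end.png

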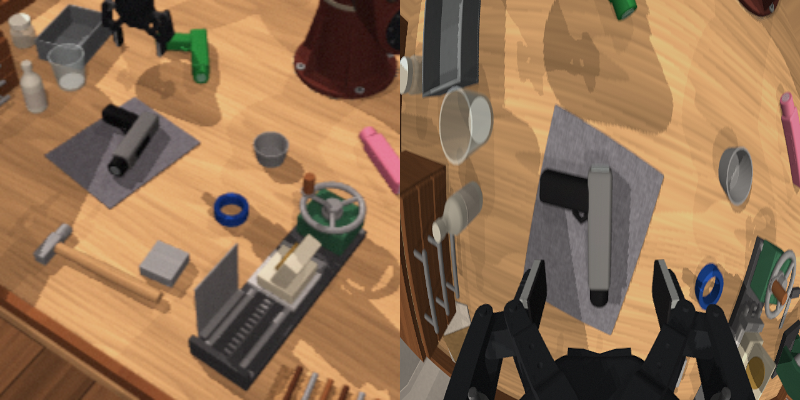

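The thermometer lies flat on its pad (left crop 130,140), the carriage is against the stop at (285,255), and the bystanders are where they were.

```bash
python3 -c "
from bench import *
print(finish_job())"
```

```text
the job is handed in; nothing more can be done
None
```

The job is handed in. I wound the carriage to the stop, held the thermometer's lens about 100 mm from the disc and square to it for about 2.4 s, and laid it flat on its pad. At the last look the carriage was still at the stop and the other things looked untouched; no verdict came back.

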